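# Dock a sample block into its control unit and start it

## Robot

A 7-joint arm with a two-finger parallel gripper is mounted at the origin on the work surface. World frame = base frame: x ahead of the robot, y to its left, z up, the work surface at z = 0. Lengths are in m, angles in rad, forces in N, time in s.
With the tool pointing down it reaches from about 0.425 to 0.875 m from the base axis. Payload 4.7 kg.
Tool frame: the origin (TCP) lies midway between the tips of the shut fingers; the grasp point (between the pads) lies 19 mm behind it; z points along the fingers, y is the line along which they close (so a half turn about z gives the same grasp; the last joint's range is limited). The gripper opens to 87 mm and grips with 3 to 60 N. Pads are 19 mm wide; open, the fingers measure 117 mm over their backs; the gripper's body (75 mm by 190 mm) begins 51 mm behind the grasp point.
Start: joints at [1.225, 0.321, -0.07, 1.45, 0.023, 1.371, -0.057], TCP at [0.229, -0.608, 0.223] pointing down, gripper open.
Joint ranges: [-2.86, 2.86], [-0.3, 2.09], [-1.38, 1.24], [0.06, 2.45], [-1.56, 4.7], [0.09, 2.05], [-2.69, 2.69]. Speed limits (rad/s): [2.57, 2.57, 3.14, 3.14, 3.14, 3.14, 3.14].

## Interface

Orientations are given as a rotation vector (axis times angle).
In Python, from bench import ctrl gives the robot as it stands. The module is installed in compiled form; this text tells all that it offers.
- The arm moves only by the tool carry_out, never from a script. Its argument "steps" is a list of rows, each a list of 7 numbers: the turn, a rotation vector about the world's x, y, z in degrees, then the shift along the world's x, y, z in cm, then the opening, from 0 (shut) to 1 (fully open). A call has 1 to 12 rows; each row is the pose to reach, as a shift and turn from the pose commanded when the call began; what a row does not reach only later rows make up. A row lasts 1/10 s, in which the tool goes at most 50 mm and 8.59 degrees, less where a joint would pass 70% of its speed; a pose out of reach is approached as far as the arm can. A call with a gripper value outside its range is refused whole. The fingers move at their own pace and stop on an object; "squeeze" is the grip in N (left out, the last holds). Time passes only in rows, so rows that repeat a pose let the fingers close. It gives the time, the measured TCP pose, the force, the opening and the grip force at its end, in the units of the state.
- ctrl.get_state(): the state, without advancing time (a new reading comes with each control period).
- ctrl.get_image(name): name is "scene" or "top"; returns a dict with "pixels" (384x512x3 uint8, red, green, blue), "camera_matrix" (3x3 intrinsics, pixels), "k1" (the pictures are not rectified: a ray, as slopes to the right and down, at radius r is drawn at 1 + k1 r^2 times it, then the intrinsics apply), "cam_to_world" (4x4, takes a point from camera to world coordinates). Camera axes: x right, y down, z forward; pixel columns grow to the right and rows downward; lengths in m; the calibration is good to about 2 mm. A picture is of the moment at which its call begins. There is no depth.
- ctrl.close_job(): hands the job in; it is judged then, once.
The state is a dict: "time": time; "joint_positions": joint angles; "qd": joint speeds; "joint_torque": joint torques, N m; "position": TCP position; "tool_rot": TCP orientation; "ft_force": force on the tool from outside, world axes, zero at the start; "torque": the same for the moment, N m; "grip_width": opening from 0.0 (shut) to 1.0 (fully open); "grip_force": force on a finger pad.
Only numpy, scipy, OpenCV 4.12 (cv2) and the standard library are available. Lean on these libraries where they do the work, as an engineer would, in place of code of your own. Each camera call takes 0.05 s, during which the arm holds its last target. There are 200 camera calls.

## Task

Slide the loose sample block with the square-edged plug along the bench and plug it fully home into the socket of the control unit, so that the block sits flush against the unit. Then fold the clear lid all the way down over it, and only then press the start button on top of the unit fully in and let it go. Keep the block upright on the bench, and leave the other things where they stand.

Things in the scene. Friction and masses are not known exactly. Their poses are not given: they have to be found in the camera images.
- block: Loose sample block, about 0.7 kg: grey plastic body with an aluminium top plate holding 5 x 5 round wells; body 100 (x) x 110 (y) x 56 mm high, too wide to grasp, resting on the bench. Origin: centre of the body's underside. Its own +y points out of the face that carries the plug; z up.
- plug (a point): Middle of the plug's end face. The plug is a black rectangular bar, 56 wide (block's x) x 30 high, sticking 40 mm out of the middle of the block's +y face, its centre 28 mm above the bench. Same axes as the block. When fully home it lies 40 mm inside the socket mouth.
- unit: Control unit, a white box fixed to the bench, 150 (x) x 160 (y) x 80 mm high. Origin: centre of its underside. The socket is in its flat -y face (80 mm from the origin); own axes x along that face, y into the unit, z up. Position and yaw vary.
- socket (a point): Centre of the socket's mouth, in the plane of the unit's -y face, 28 mm above the bench; axes as the unit (+y is the way the plug goes in). The hole is 59 wide at its narrowest x 34 high x 46 mm deep; the mouth flares sideways to 79 mm wide over the first 20 mm.
- lid (a joint): Angle of the clear lid on the unit, rad: 0 = closed, level over the docked block (its underside 82 mm above the bench); 1.57 = upright; at most 1.95 (leaning back over the unit). It starts open; a stiff hinge keeps it where it is left.
- lid_hinge (a point): Middle of the lid's hinge line, which runs along the unit's x, 8 mm behind the socket face and 86 mm above the bench. The lid is a clear panel in a grey frame, 112 wide x 120 long x 7 mm thick, hinge line in its mid-thickness.
- lid_edge (a point): Middle of the lid's free edge, 120 mm from the hinge line.
- start (a joint): Travel of the start button, m: 0 = out, 0.006 = fully in (about 4 N); it springs back.
- start_top (a point): Centre of the top of the start button, a round white button 34 mm across in a grey housing on the unit's top, 95 mm behind the socket face. Press straight down.
- spare: Bystander: spare sample block with a short round plug and 3 x 3 larger wells, 100 x 110 x 56 mm. Origin under its centre. It does not fit the socket.
- rack: Bystander: blue tube rack with capped tubes, 110 (x) x 210 (y) x 82 mm high. Origin under its centre.
- tipbox: Bystander: grey pipette-tip box with a clear lid, 88 (x) x 123 (y) x 65 mm high. Origin under its centre.
- beaker: Bystander: glass beaker, 66 mm across, 85 mm high. Origin under its centre.
- bottle: Bystander: white plastic bottle, 70 mm across, 150 mm high. Origin under its centre.
- tube: Bystander: capped sample tube lying on the bench along its x, 110 mm long, 24 mm high at the blue cap. Origin below its middle.
Things that resemble listed ones, but are neither listed nor needed, are in the scene too. Leave any orange, pink or yellow look-alike of the block alone.

How it is judged:
On the way, in this order (a step that is already met when the one before it is completed fails the run):
1. the block's plug is fully home in the socket (end at least 37.5 mm inside the mouth) (y of plug in the frame of socket between 0.0375 and 0.046 m and x of plug in the frame of socket between -0.004 and 0.004 m and angle between the y axis of block and the y axis of unit, either way round below 0.06 rad and angle between block's own z axis and vertical below 0.06 rad), for 0.2 s.
2. the lid is folded down over the docked block (under 0.07 rad) (all of step 1 and value of joint lid below 0.07 rad), for 0.1 s.
3. the start button is pressed in (over 4 mm) with the lid down (all of step 2 and value of joint start above 0.004 m), for 0.05 s.
At the end, for the whole second after the job is handed in: The block rests upright on the bench with its plug at least 37.5 mm inside the socket mouth (fully home is 40), centred within 4 mm and square within 0.06 rad; the lid is down (under 0.07 rad); the start button has been pressed and is out again (under 2 mm) (all of step 2 and value of joint start below 0.002 m and linear speed of block below 0.01 m/s); the robot touches nothing.
It fails at once if the block is tipped (over 0.25 rad) or lifted off the bench (over 15 mm) (angle between block's own z axis and vertical above 0.25 rad or height (world z) of block above 0.015 m).
It fails at once if the start button is pressed (over 4 mm) while the lid is still up (over 0.3 rad) (value of joint start above 0.004 m and value of joint lid above 0.3 rad).
It fails at once if a bystander is moved by more than 25 mm (distance of any of spare, rack, tipbox, beaker, bottle, tube from where it was at the start of the episode above 0.025 m).
It also fails if it takes over 72 s, if anything falls off the work surface, if the arm or the gripper's body presses on something with over 40 N, if the wrist force passes 120 N, or if a joint passes its speed limit or range.

## Working session

There is one attempt and no reset: what is moved stays moved. The work goes in short steps, Python scripts to look and compute and a tool call to move; the robot and the scene stay as the last step left them, time stands still between calls to the robot, and variables do not carry over. Pictures are saved under pics/ and viewed, at most 10 in all, crops included, and the job is handed in when it is done.

Besides the shell and the picture viewer there is one more tool, called after "Emit:" in YAML: its name, and indented under it one key for each argument. carry_out: Moves the arm, as the interface text tells. Its arguments: {"type":"object","properties":{"steps":{"type":"array","items":{"type":"array","items":{"type":"number"}}},"squeeze":{"type":"number"}},"required":["steps"]}

```bash
mkdir -p pics
cat > h.py <<'E'
import numpy as np, cv2
from bench import ctrl
def snap(n,f):
    d=ctrl.get_image(n); cv2.imwrite(f'pics/{f}.png',d['pixels'][:,:,::-1]); np.savez(f'pics/{f}.npz',K=d['camera_matrix'],k=d['k1'],T=d['cam_to_world']); return d
def px2w(f,u,v,z):
    c=np.load(f'pics/{f}.npz'); K,k,T=c['K'],float(c['k']),c['T']
    p=cv2.undistortPoints(np.array([[[u,v]]],float),K,np.array([k,0,0,0.]))[0,0]
    r=T[:3,:3]@[p[0],p[1],1]; o=T[:3,3]; return o+r*(z-o[2])/r[2]
def w2px(f,P):
    c=np.load(f'pics/{f}.npz'); K,k,T=c['K'],float(c['k']),c['T']; Ti=np.linalg.inv(T)
    return cv2.projectPoints(np.array(P,float).reshape(-1,3),cv2.Rodrigues(Ti[:3,:3])[0],Ti[:3,3],K,np.array([k,0,0,0.]))[0][:,0]
def crop(f,o,x0,y0,x1,y1,s):
    i=cv2.imread(f'pics/{f}.png')[y0:y1,x0:x1]; cv2.imwrite(f'pics/{o}.png',cv2.resize(i,None,fx=s,fy=s,interpolation=cv2.INTER_CUBIC))
E
python3 - <<'E'
from h import *
for n in('top','scene'):
    d=snap(n,n+'0'); print(d['camera_matrix'],d['k1'],d['cam_to_world'].round(3))
a=np.vstack([cv2.imread('pics/top0.png'),cv2.imread('pics/scene0.png')])
s=ctrl.get_state(); print(s)
E
```

```text
[[426.13053925   0.         250.99409608]
 [  0.         426.13053925 192.46264879]
 [  0.           0.           1.        ]] 0.001269753994478242 [[ 0.025 -0.99   0.142  0.298]
 [-1.    -0.026 -0.005 -0.008]
 [ 0.009 -0.141 -0.99   1.367]
 [ 0.     0.     0.     1.   ]]
[[399.94632924   0.         259.07539959]
 [  0.         399.94632924 197.28731839]
 [  0.           0.           1.        ]] 0.01645509781698581 [[ 0.203  0.591 -0.781  1.685]
 [ 0.979 -0.14   0.149 -0.237]
 [-0.021 -0.795 -0.607  1.019]
 [ 0.     0.     0.     1.   ]]
{'time': 0.1, 'joint_positions': array([ 1.22510323,  0.32181029, -0.0700769 ,  1.45153257,  0.02263257,
        1.37078477, -0.05691435]), 'qd': array([-0.00064838, -0.00212959,  0.00063942, -0.00304934, -0.00102935,
        0.00032721, -0.00070837]), 'joint_torque': array([-2.37652084e-04, -4.92572987e+01, -4.05902071e-01, -3.13401997e+01,
       -6.41928334e-02,  3.95245990e-02,  7.87042632e-05]), 'position': array([ 0.22862218, -0.60795184,  0.2215412 ]), 'tool_rot': array([-3.08922473e+00, -5.61833970e-01,  6.82804137e-04]), 'ft_force': array([-0.50000476, -0.50984127, -0.14732671]), 'torque': array([ 0.01161473, -0.03399219,  0.01042249]), 'grip_force': 0.0, 'grip_width': 0.9984806956923513}
```

View pics/top0.png

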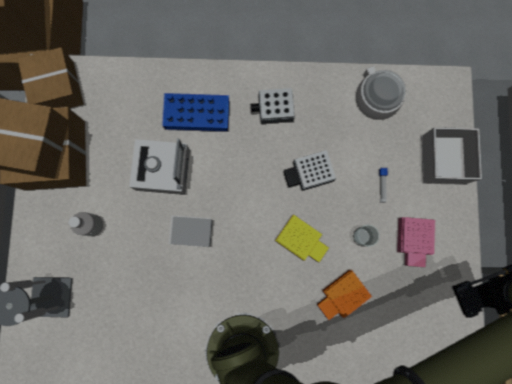

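View pics/scene0.png

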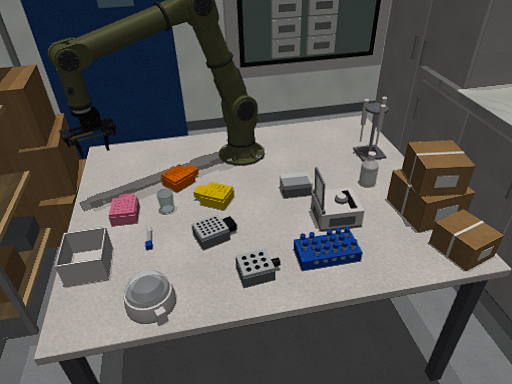

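View crop.

Top view: candidates are the grey block with 5x5 wells at (314,170), black square plug at (291,177); the spare with 3x3 wells at (276,106), small round plug; yellow (302,238), orange (345,293) and pink (417,238) look-alikes. The choice is (314,170). The unit is at (158,166) with its lid upright at (183,165). I'll check the choice in a close crop.

Run:
```python
from h import *
crop('top0','c1',120,125,345,215,3.5)
crop('scene0','c2',190,160,370,290,4)
for n,u,v,z in [('base?',243,343,0),('block',314,170,.06),('plug',291,177,.043),('unit',158,166,.08)]: print(n,px2w('top0',u,v,z))
```

```text
base? [ 0.02420159 -0.00241951  0.        ]
block [ 0.56129632 -0.20997009  0.06      ]
plug [ 0.54024094 -0.13999406  0.043     ]
unit [0.55675736 0.27293931 0.08      ]
```

View pics/c1.png

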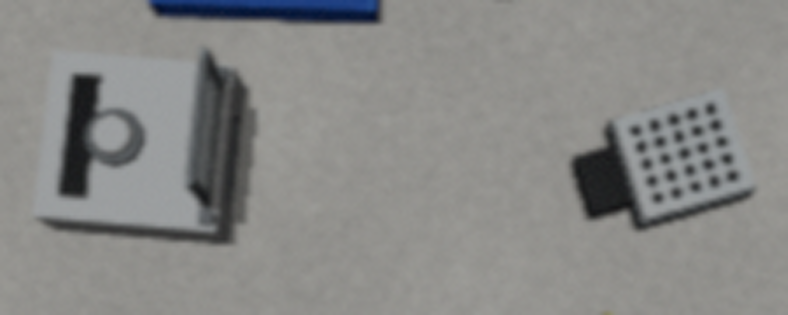

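View pics/c2.png

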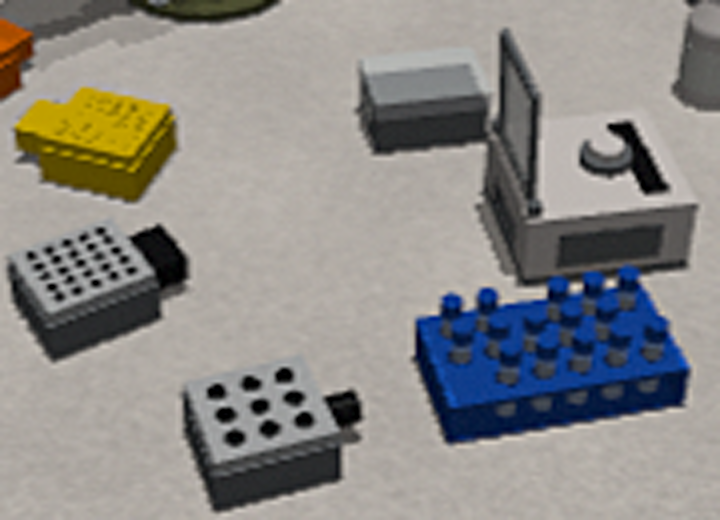

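The crops confirm it: the block with 5x5 wells at top (314,170) carries the square black bar plug pointing left at (291,177). The socket is in the unit's right face, under the upright lid at (183,165). The start button is at (153,164).

```bash
cat > fit.py <<'E'
from h import *
from scipy.optimize import least_squares
def T(u,v): return ('top0',120+(u+.5)/3.5-.5,125+(v+.5)/3.5-.5)
def S(u,v): return ('scene0',190+(u+.5)/4-.5,160+(v+.5)/4-.5)
def W(p,q): x,y,a=p; c,s=np.cos(a),np.sin(a); return [x+c*q[0]-s*q[1],y+s*q[0]+c*q[1],q[2]]
def fit(obs,p0):
    r=lambda p:np.concatenate([w2px(o[0],W(p,q))[0]-o[1:] for o,q in obs])
    s=least_squares(r,p0,loss='soft_l1'); print(s.x.round(4),r(s.x).reshape(-1,2).round(1).tolist()); return s.x
B=fit([(T(613,125),(.05,.055,.056)),(T(722,92),(.05,-.055,.056)),(T(753,188),(-.05,-.055,.056)),(T(640,225),(-.05,.055,.056)),
 (T(574,157),(.028,.095,.043)),(T(590,217),(-.028,.095,.043)),
 (S(56,357),(.05,-.055,0)),(S(160,312),(.05,.055,0)),(S(40,302),(.05,-.055,.056)),(S(158,270),(.05,.055,.056)),(S(8,262),(-.05,-.055,.056)),(S(112,222),(-.05,.055,.056)),(S(187,272),(.028,.095,.013))],[.56,-.21,.3])
U=fit([(T(53,50),(.075,.08,.08)),(T(37,217),(-.075,.08,.08)),(T(215,233),(-.075,-.08,.08)),
 (S(695,203),(.075,.08,.08)),(S(522,218),(.075,-.08,.08)),(S(690,268),(.075,.08,0)),(S(522,281),(.075,-.08,0))],[.556,.273,0])
# button triangulation
s=least_squares(lambda P:np.concatenate([w2px(o[0],P)[0]-o[1:] for o in (T(118,134),S(606,147))]),[.55,.28,.09]);P=s.x
a=U[2];R=np.array([[np.cos(a),np.sin(a)],[-np.sin(a),np.cos(a)]]);print('button',P,R@(P[:2]-U[:2]))
print('plug',W(B,(0,.095,.028)),'socket',W(U,(0,-.08,.028)),'hinge',W(U,(0,-.072,.086)))
E
cat >> fit.py <<'E'
for f,o,s,off in(('top0','o1',5,(128,130,220,220)),('scene0','o2',5,(185,165,340,275))):
    crop(f,o,*off,s); im=cv2.imread(f'pics/{o}.png')
    def ln(p,qs,col):
        P=((w2px(f,[W(p,q) for q in qs])-off[:2]+.5)*s).round().astype(int); cv2.polylines(im,[P],True,col,1)
    for p,hx,hy,h in((B,.05,.055,.056),(U,.075,.08,.08)):
        for z in(0,h): ln(p,[(hx,hy,z),(hx,-hy,z),(-hx,-hy,z),(-hx,hy,z)],(0,0,255) if z else (0,255,0))
    for z in (.013,.043): ln(B,[(.028,.055,z),(.028,.095,z),(-.028,.095,z),(-.028,.055,z)],(255,255,0))
    ln(U,[(.0295,-.08,.011),(-.0295,-.08,.011),(-.0295,-.08,.045),(.0295,-.08,.045)],(255,0,255))
    for th,col in((1.57,(0,255,255)),(1.7,(255,0,0))): # lid
        ln(U,[(x,-.072-l*np.cos(th),.086+l*np.sin(th)) for x,l in((.056,0),(.056,.12),(-.056,.12),(-.056,0))],col)
    cv2.imwrite(f'pics/{o}.png',im)
E
sed -i 's/(128,130,220,220)/(125,130,280,235)/' fit.py; python3 fit.py
```

```text
[ 0.5639 -0.212   0.314 ] [[-1.8, -1.0], [0.3, -1.2], [1.3, 1.3], [0.0, 0.5], [-1.1, 0.7], [-0.4, 0.4], [-1.1, 0.6], [0.3, 1.0], [1.2, 2.9], [-0.2, 0.2], [-1.5, -3.0], [-0.4, -2.9], [0.2, 1.2]]
[ 0.5602  0.2742 -0.0573] [[-0.1, 0.2], [-1.5, 0.1], [-0.1, -0.1], [-0.2, -0.2], [0.7, 0.8], [-1.8, -0.1], [-0.9, 1.4]]
button [0.56329423 0.28684868 0.09693941] [0.0023503  0.01277194]
plug [np.float64(0.5346045501732746), np.float64(-0.12161038497024179), 0.028] socket [np.float64(0.5556302464779416), np.float64(0.1943639743867086), 0.028] hinge [np.float64(0.5560887946126041), np.float64(0.20235082192551876), 0.086]
```

Run:
```python
import cv2,numpy as np
a=cv2.imread('pics/o1.png');b=cv2.imread('pics/o2.png');print(a.shape,b.shape)
# part of both in one picture
a=a[:,:400];b=b[:, :]
H=600
out=np.zeros((600,800,3),np.uint8);out[:525,:400]=a[:525];out[:500,400:]=cv2.imread('pics/o2.png')[:500,375:775]
cv2.imwrite('pics/o3.png',out)
```

```text
(525, 775, 3) (550, 775, 3)
```

View pics/o3.png

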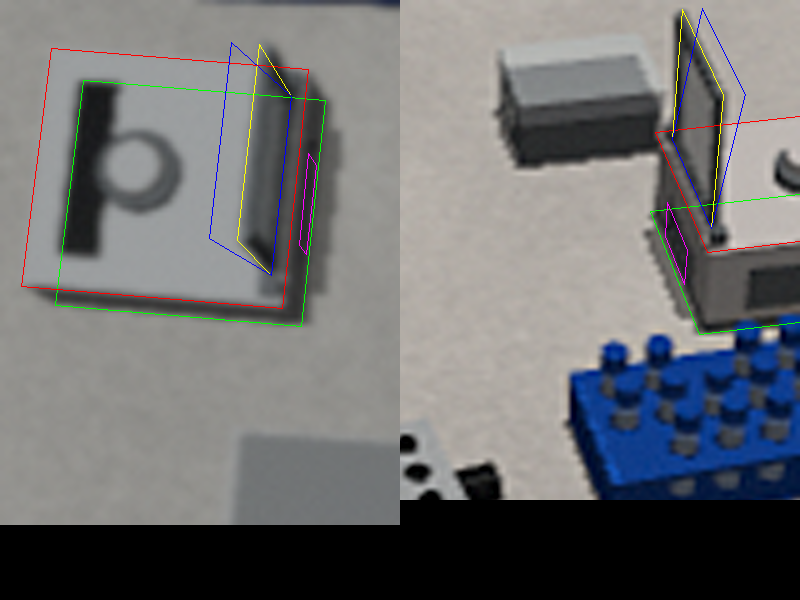

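The overlay fits the unit well: yaw −0.057, lid upright near 1.5 rad, left image x≈265. I'll refine the block from its wells, then plan to grip the plug from above.

```bash
cat > wells.py <<'E'
from h import *
def wells(f,x0,y0,x1,y1,s=8):
    g=cv2.resize(cv2.imread(f'pics/{f}.png',0)[y0:y1,x0:x1],None,fx=s,fy=s,interpolation=cv2.INTER_CUBIC)
    p=cv2.SimpleBlobDetector_Params();p.filterByArea=True;p.minArea=3*s*s*.4;p.maxArea=s*s*14;p.filterByConvexity=p.filterByInertia=False;p.minDistBetweenBlocks=1;p.minThreshold=20;p.maxThreshold=200;p.thresholdStep=5
    k=cv2.SimpleBlobDetector_create(p).detect(g)
    P=np.array([[x0+(a.pt[0]+.5)/s-.5,y0+(a.pt[1]+.5)/s-.5] for a in k])
    w=np.array([px2w(f,u,v,.056)[:2] for u,v in P])
    r=cv2.minAreaRect(w.astype(np.float32)*1000); print(f,len(w),w.mean(0),r); return w
if __name__=='__main__':
    wells('top0',296,150,336,190); wells('scene0',190,214,235,238)
E
sed -i 's/p.minDistBetweenBlocks=1;/p.minDistBetweenBlobs=1;/' wells.py; python3 wells.py
```

```text
top0 26 [ 0.56579839 -0.21497906] ((557.9266357421875, -216.94956970214844), (84.23965454101562, 70.85169982910156), 18.104877471923828)
scene0 27 [ 0.56882737 -0.21535416] ((572.0953979492188, -224.18716430664062), (65.22789764404297, 100.30946350097656), 17.26323890686035)
```

Emit:
carry_out:
  steps:
    - [0,0,87,31.4,46.3,-7,1]
    - [0,0,87,31.4,46.3,-7,1]
    - [0,0,87,31.4,46.3,-7,1]
    - [0,0,87,31.4,46.3,-7,1]
    - [0,0,87,31.4,46.3,-7,1]
    - [0,0,87,31.4,46.3,-7,1]
    - [0,0,87,31.4,46.3,-7,1]
    - [0,0,87,31.4,46.3,-7,1]
    - [0,0,87,31.4,46.3,-7,1]
    - [0,0,87,31.4,46.3,-7,1]
    - [0,0,87,31.4,46.3,-7,1]
    - [0,0,87,31.4,46.3,-7,1]
  squeeze: 20

```text
time: 1.3
position: [0.5449, -0.1382, 0.1519]
tool_rot: [-1.843, -2.542, -0.006]
ft_force: [-0.2, 0.6, -0.1]
grip_width: 1.003
grip_force: 0.0
```

Emit:
carry_out:
  steps:
    - [0,0,0,0,0,0,1]
    - [0,0,0,0,0,0,1]
    - [0,0,0,0,0,0,1]

```text
time: 1.6
position: [0.5418, -0.1481, 0.1525]
tool_rot: [1.86, 2.532, -0.002]
ft_force: [-0.3, -0.1, -0.7]
grip_width: 0.998
grip_force: 0.0
```

```bash
cat >> h.py <<'E'
from scipy.spatial.transform import Rotation as Rn
def tool():
    s=ctrl.get_state(); y=Rn.from_rotvec(s['tool_rot']).as_matrix()[:,1]; a=np.arctan2(y[1],y[0]); a=(a+np.pi/2)%np.pi-np.pi/2
    print('t',round(s['time'],2),'tcp',s['position'].round(4),'yaw',round(a,4),'F',s['ft_force'].round(1),'w',round(s['grip_width'],3)); return s['position'],a
E
python3 -c "
from h import *
tool();snap('scene','s1');snap('top','t1')
crop('scene1' if 0 else 's1','c3',170,170,290,260,6)"
```

```text
t 1.6 tcp [ 0.5418 -0.1481  0.1525] yaw 0.3037 F [-0.3 -0.1 -0.7] w 0.998
```

View pics/c3.png

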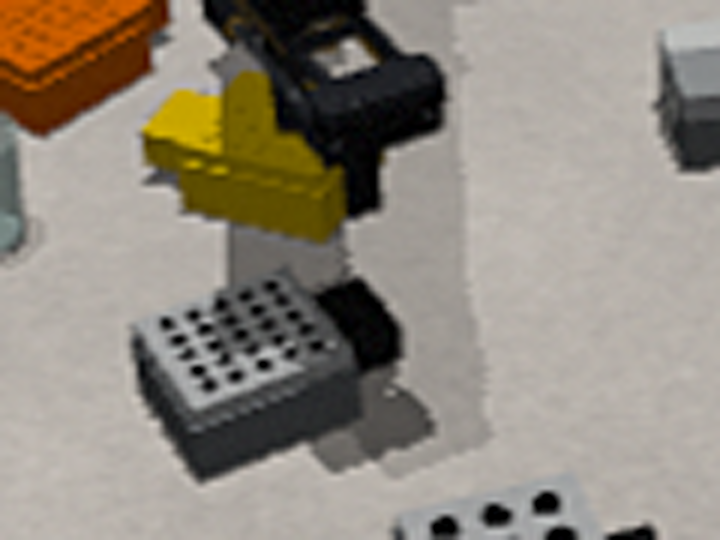

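The crop shows the block at (265,365) with its plug at (370,325), and the open gripper above it with both sides clear. Now I'll go down.

Emit:
carry_out:
  steps:
    - [0,0,0,0.1,0.2,-4,1]
    - [0,0,0,0.1,0.2,-8,1]
    - [0,0,0,0.1,0.2,-11,1]
    - [0,0,0,0.1,0.2,-13.4,1]
    - [0,0,0,0.1,0.2,-13.4,1]
    - [0,0,0,0.1,0.2,-13.4,0.5]
    - [0,0,0,0.1,0.2,-13.4,0.4]
    - [0,0,0,0.1,0.2,-13.4,0.4]
    - [0,0,0,0.1,0.2,-13.4,0.4]
  squeeze: 20

```text
time: 2.6
position: [0.5447, -0.1438, 0.0199]
tool_rot: [1.854, 2.533, 0.001]
ft_force: [0.6, 0.1, -0.4]
grip_width: 0.723
grip_force: 0.0
```

```bash
python3 -c "
from h import *
tool();print(ctrl.get_state()['grip_force'])"
```

```text
t 2.6 tcp [ 0.5447 -0.1438  0.0199] yaw 0.3072 F [ 0.6  0.1 -0.4] w 0.723
0.0
```

Emit:
carry_out:
  steps:
    - [0,0,0,0,0,0,0.4]
    - [0,0,0,0,0,0,0.4]
    - [0,0,0,0,0,0,0.4]
    - [0,0,0,0,0,0,0.4]
    - [0,0,0,0,0,0,0.4]

```text
time: 3.1
position: [0.5448, -0.1434, 0.0195]
tool_rot: [1.854, 2.534, 0.001]
ft_force: [1.2, 0.2, 5.8]
grip_width: 0.645
grip_force: 20.0
```

```bash
python3 -c "
from h import *
from wells import wells
tool();print(ctrl.get_state()['grip_force']); snap('scene','s2'); wells('s2',190,214,235,238)"
```

```text
t 3.1 tcp [ 0.5448 -0.1434  0.0195] yaw 0.3077 F [1.2 0.2 5.8] w 0.645
19.956646088976413
s2 28 [ 0.56941793 -0.21746167] ((572.36376953125, -225.60833740234375), (65.30030059814453, 102.61214447021484), 18.69894027709961)
```

Emit:
carry_out:
  steps:
    - [0,0,-1,0.1,1.5,0,0.4]
    - [0,0,-3,0.2,4,0,0.4]
    - [0,0,-6,0.3,7,0,0.4]
    - [0,0,-9,0.4,10,0,0.4]
    - [0,0,-12,0.5,13,0,0.4]
    - [0,0,-15,0.6,16,0,0.4]
    - [0,0,-17,0.7,19,0,0.4]
    - [0,0,-19,0.8,22,0,0.4]
    - [0,0,-20,0.9,25,0,0.4]
    - [0,0,-21,0.9,27,0,0.4]
    - [0,0,-21,0.9,28,0,0.4]
    - [0,0,-21,0.9,28,0,0.4]

```text
time: 4.35
position: [0.5534, 0.1364, 0.0195]
tool_rot: [2.283, 2.155, -0.001]
ft_force: [-0.7, -2.2, 7.6]
grip_width: 0.639
grip_force: 20.0
```

```bash
python3 -c "
from h import *
tool(); snap('scene','s3');snap('top','t3');crop('s3','c4',220,140,370,250,5)"
```

```text
t 4.35 tcp [0.5534 0.1364 0.0195] yaw -0.058 F [-0.7 -2.2  7.6] w 0.639
```

View pics/c4.png

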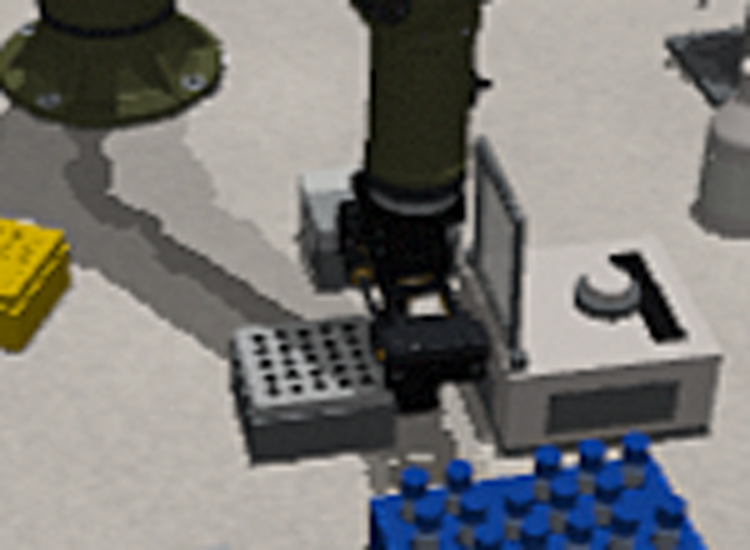

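The crop shows the block at (310,390) in line with the socket, and the gripper just short of the lid at (500,250). I'll go 1 cm further, then release and rise clear.

Emit:
carry_out:
  steps:
    - [0,0,0,-0.05,0.5,0,0.4]
    - [0,0,0,0,1,0,0.4]
    - [0,0,0,0,1,0,0.75]
    - [0,0,0,0,1,0,0.9]
    - [0,0,0,0,1,0,0.9]
    - [0,0,0,0,1,0,0.9]
    - [0,0,0,0,1,0,0.9]
    - [0,0,0,0,0.8,3,0.9]
    - [0,0,0,0,0.5,7,0.9]
    - [0,0,0,0,-3,9,0.9]
    - [0,0,0,0,-8,10,0.6]
    - [0,0,0,0,-13,10,0.6]

```text
time: 5.65
position: [0.5541, 0.0071, 0.1209]
tool_rot: [2.281, 2.156, 0.005]
ft_force: [1.1, 0.3, -0.5]
grip_width: 0.797
grip_force: 0.0
```

Emit:
carry_out:
  steps:
    - [0,0,0,-0.3,-3,0,0.6]
    - [0,0,0,-0.3,-4,0,0.6]
    - [0,0,0,-0.3,-4,0,0.6]
    - [0,0,0,-0.3,-4,0,0.6]

```text
time: 6.05
position: [0.5499, -0.0304, 0.1186]
tool_rot: [-2.283, -2.157, -0.002]
ft_force: [0.4, 0.3, -0.2]
grip_width: 0.606
grip_force: 0.0
```

```bash
python3 -c "
from h import *
from wells import wells
tool(); snap('scene','s4');snap('top','t4')
w=w2px('t4',[.553,.052,.056])[0];print(w,w2px('s4',[.553,.052,.056])[0]);c=w.astype(int);wells('t4',c[0]-19,c[1]-18,c[0]+19,c[1]+18)
a=cv2.imread('pics/t4.png')[130:225,120:280];b=cv2.imread('pics/s4.png')[160:245,240:360]
o=np.zeros((600,800,3),np.uint8);a=cv2.resize(a,None,fx=4,fy=4,interpolation=2)[:300,:640];b=cv2.resize(b,None,fx=3.5,fy=3.5,interpolation=2)
o[:300,:640]=a;o[302:302+b.shape[0],:420]=b[:298];cv2.imwrite('pics/c5.png',o)"
```

```text
t 6.05 tcp [ 0.5499 -0.0304  0.1186] yaw -0.0571 F [ 0.4  0.3 -0.2] w 0.606
[230.17845141 170.62016117] [278.74849513 212.32671754]
t4 25 [0.54955207 0.06789699] ((549.5690307617188, 68.015380859375), (71.31425476074219, 64.77066040039062), 87.02815246582031)
```

View pics/c5.png

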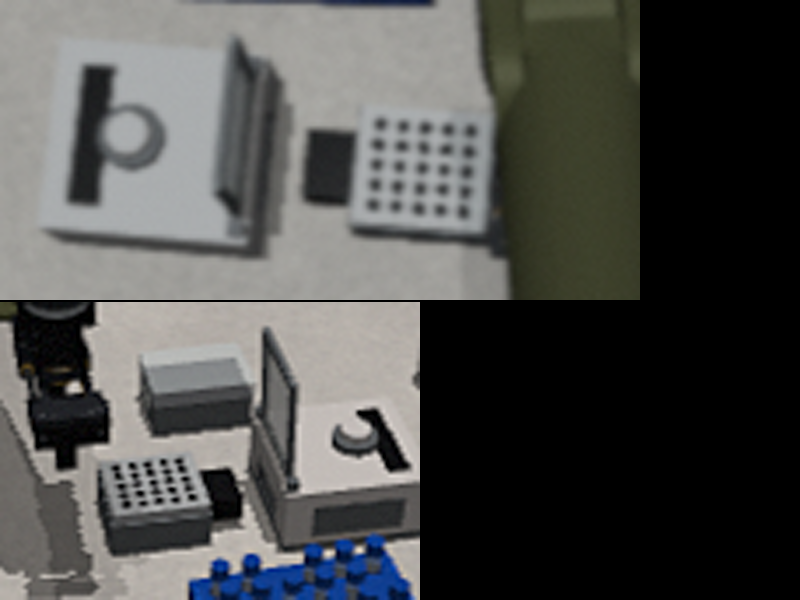

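The picture shows the block at top crop (425,165), its plug aligned and 30 mm short of the socket; the wells give yaw −0.052 and a 1 mm offset. Next I'll go down behind it and push with the spread fingers.

Emit:
carry_out:
  steps:
    - [0,0,0,-0.4,-0.5,-4,0.6]
    - [0,0,0,-0.4,-0.5,-8,0.6]
    - [0,0,0,-0.4,-0.5,-10.4,0.6]
    - [0,0,0,-0.4,-0.5,-10.4,0.6]
    - [0,0,0,-0.3,1.5,-10.4,0.6]
    - [0,0,0,-0.3,3,-10.4,0.6]
    - [0,0,0,-0.2,4.5,-10.4,0.6]
    - [0,0,0,-0.1,6,-10.4,0.6]
    - [0,0,0,-0.1,7,-10.4,0.6]
    - [0,0,0,-0.1,7,-10.4,0.6]

```text
time: 7.15
position: [0.5497, 0.0399, 0.0159]
tool_rot: [2.282, 2.158, 0.004]
ft_force: [0.2, 0.6, -0.6]
grip_width: 0.598
grip_force: 0.0
```

```bash
python3 -c "
from h import *
from wells import wells
tool(); snap('top','t5')
c=w2px('t5',[.552,.10,.056])[0].astype(int);wells('t5',c[0]-19,c[1]-18,c[0]+19,c[1]+18)"
```

```text
t 7.15 tcp [0.5497 0.0399 0.0159] yaw -0.0561 F [ 0.2  0.6 -0.6] w 0.598
t5 15 [0.54980157 0.12056994] ((551.9546508789062, 109.3486328125), (61.66917037963867, 64.30686950683594), 86.62544250488281)
```

Emit:
carry_out:
  steps:
    - [0,0,0,0,0.8,0,0.6]
    - [0,0,0,0.1,1.6,0,0.6]
    - [0,0,0,0.1,2.2,0,0.6]
    - [0,0,0,0.1,2.6,0,0.6]
    - [0,0,0,0.1,2.9,0,0.6]
    - [0,0,0,0.1,3.1,0,0.6]
    - [0,0,0,0.1,3.1,0,0.6]

```text
time: 7.9
position: [0.5504, 0.0667, 0.0151]
tool_rot: [2.286, 2.152, -0.002]
ft_force: [0.3, -4.3, 3.9]
grip_width: 0.602
grip_force: 2.4
```

```bash
cat > chk.py <<'E'
from h import *
from wells import wells
import sys
n=sys.argv[1]; tool(); snap('top',n)
for y in (.13,):
    c=w2px(n,[.552,y,.056])[0].astype(int);w=wells(n,c[0]-25,c[1]-18,c[0]+25,c[1]+18)
    print((np.sort(w[:,1])*1000).round(0))
E
python3 chk.py t6
```

```text
t 7.9 tcp [0.5504 0.0667 0.0151] yaw -0.0607 F [ 0.3 -4.3  3.9] w 0.602
t6 14 [0.54721529 0.15292964] ((544.2501220703125, 149.9610595703125), (40.075130462646484, 90.360107421875), 82.3132553100586)
[130. 132. 133. 142. 148. 149. 150. 151. 164. 165. 166. 168. 168. 176.]
```

Emit:
carry_out:
  steps:
    - [0,0,0,0,0.4,0,0.6]
    - [0,0,0,0,0.8,0,0.6]
    - [0,0,0,0,0.8,0,0.6]

```text
time: 8.25
position: [0.5504, 0.075, 0.015]
tool_rot: [2.286, 2.152, -0.001]
ft_force: [-0.3, -5.2, 2.7]
grip_width: 0.601
grip_force: 2.5
```

```bash
python3 -c "
from h import *
tool(); snap('scene','s7');snap('top','t7')
a=cv2.imread('pics/t7.png')[130:200,150:270];b=cv2.imread('pics/s7.png')[170:240,255:355]
o=np.zeros((600,800,3),np.uint8);a=cv2.resize(a,None,fx=4,fy=4,interpolation=2);b=cv2.resize(b,None,fx=4.5,fy=4.5,interpolation=2)[:315]
o[:280,:480]=a;o[282:282+len(b),:450]=b;cv2.imwrite('pics/c6.png',o)"
```

```text
t 8.25 tcp [0.5504 0.075  0.015 ] yaw -0.0605 F [-0.3 -5.2  2.7] w 0.601
```

View pics/c6.png

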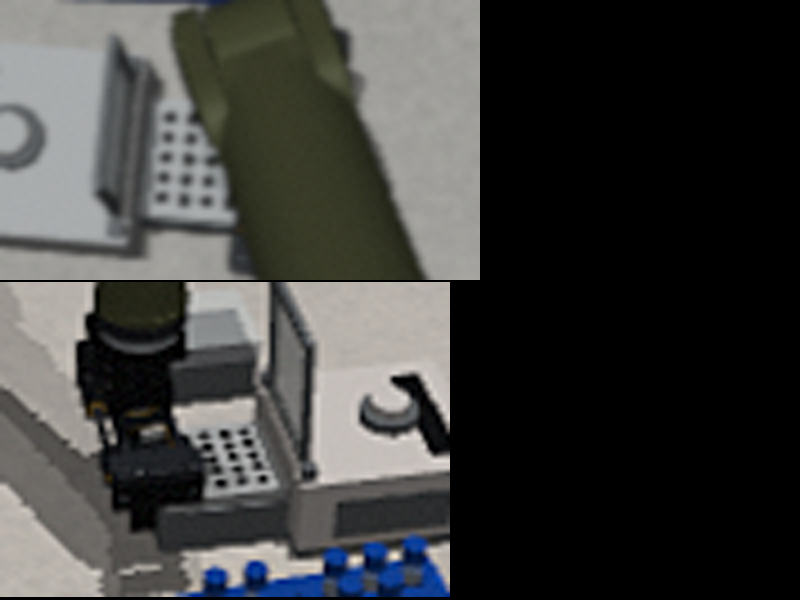

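The picture shows the block close to the unit face (top crop x≈150), sliding freely at about 5 N. I'll push until the force rises.

Emit:
carry_out:
  steps:
    - [0,0,0,0,0.3,0,0.6]
    - [0,0,0,0,0.6,0,0.6]
    - [0,0,0,0,0.6,0,0.6]

```text
time: 8.65
position: [0.5504, 0.075, 0.0151]
tool_rot: [2.285, 2.146, -0.011]
ft_force: [-1.0, -16.5, 7.7]
grip_width: 0.603
grip_force: 7.9
```

Emit:
carry_out:
  steps:
    - [0,0,0,0,0.3,0,0.6]
    - [0,0,0,0,0.5,0,0.6]
    - [0,0,0,0,0.5,0,0.6]

```text
time: 8.95
position: [0.5504, 0.0749, 0.015]
tool_rot: [2.284, 2.142, -0.019]
ft_force: [-1.3, -24.3, 9.9]
grip_width: 0.602
grip_force: 12.2
```

The stop is firm where predicted (TCP y 0.075), so the plug is home. Back off and rise, closing the fingers.

Emit:
carry_out:
  steps:
    - [0,0,0,0,-2,0,0.6]
    - [0,0,0,-0.1,-5,0,0.6]
    - [0,0,0,-0.1,-6,0,0.6]
    - [0,0,0,-0.1,-7,4,0.3]
    - [0,0,0,-0.1,-8,9,0]
    - [0,0,0,-0.1,-8,14,0]
    - [0,0,0,-0.1,-8,19,0]
    - [0,0,0,-0.1,-8,24,0]
    - [0,0,0,-0.1,-8,27,0]
    - [0,0,0,-0.1,-8,27,0]
    - [0,0,0,-0.1,-8,27,0]

```text
time: 10.05
position: [0.549, 0.009, 0.2849]
tool_rot: [2.284, 2.156, 0.002]
ft_force: [-0.4, 0.1, 0.1]
grip_width: 0.019
grip_force: 0.0
```

```bash
python3 -c "
from h import *
tool(); snap('scene','s8');snap('top','t8')
U=(.5602,.2742,-.0573)
from math import cos,sin
a=cv2.imread('pics/t8.png')[125:200,120:260];b=cv2.imread('pics/s8.png')[165:240,265:365]
o=np.zeros((600,800,3),np.uint8);a=cv2.resize(a,None,fx=4,fy=4,interpolation=2);b=cv2.resize(b,None,fx=4,fy=4,interpolation=2)
o[:300,:560]=a;o[300:600,:400]=b;cv2.imwrite('pics/c7.png',o)"
```

```text
t 10.05 tcp [0.549  0.009  0.2849] yaw -0.0577 F [-0.4  0.1  0.1] w 0.019
```

View pics/c7.png

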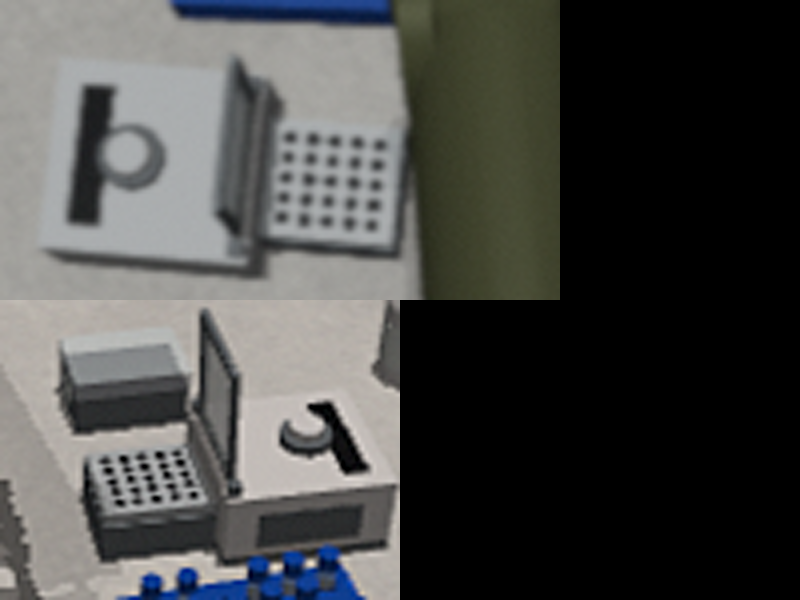

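The block sits flush against the unit face: no gap at top crop x≈270 or scene crop x≈215. Now I'll go over and behind the lid.

Emit:
carry_out:
  steps:
    - [0,0,0,0.2,4,0,0]
    - [0,0,0,0.4,9,0,0]
    - [0,0,0,0.6,14,0,0]
    - [0,0,0,0.8,19,0,0]
    - [0,0,0,1,24.5,0,0]
    - [0,0,0,1,24.5,-4,0]
    - [0,0,0,1,24.5,-8,0]
    - [0,0,0,1,24.5,-12.5,0]
    - [0,0,0,1,24.5,-12.5,0]
    - [0,0,0,1,24.5,-12.5,0]

```text
time: 11.15
position: [0.558, 0.2525, 0.1587]
tool_rot: [-2.284, -2.154, 0.004]
ft_force: [-0.0, 0.9, 0.5]
grip_width: 0.004
grip_force: 0.0
```

Emit:
carry_out:
  steps:
    - [0,0,0,0,-3,0,0]
    - [0,0,0,-0.1,-4.2,0,0]
    - [0,0,0,-0.2,-5.3,0,0]
    - [0,0,0,-0.3,-6.4,0,0]
    - [0,0,0,-0.3,-7.6,-0.3,0]
    - [0,0,0,-0.4,-8.7,-0.8,0]
    - [0,0,0,-0.5,-9.8,-1.4,0]
    - [0,0,0,-0.5,-10.9,-2.2,0]
    - [0,0,0,-0.6,-11.7,-3.2,0]
    - [0,0,0,-0.6,-12.5,-4.3,0]

```text
time: 12.15
position: [0.5526, 0.1266, 0.1156]
tool_rot: [2.286, 2.154, -0.001]
ft_force: [-0.6, 0.7, 0.7]
grip_width: 0.002
grip_force: 0.4
```

Emit:
carry_out:
  steps:
    - [0,0,0,-0.1,-0.4,-0.9,0]
    - [0,0,0,-0.1,-0.4,-1.7,0]
    - [0,0,0,-0.1,-0.4,-2.2,0]
    - [0,0,0,-0.1,-0.4,-2.5,0]
    - [0,0,0,-0.1,-0.4,-2.6,0]

```text
time: 12.65
position: [0.5516, 0.1239, 0.0903]
tool_rot: [-2.285, -2.155, 0.001]
ft_force: [-0.9, -0.7, 1.0]
grip_width: 0.007
grip_force: 0.3
```

Emit:
carry_out:
  steps:
    - [0,0,0,0,0,-0.4,0]
    - [0,0,0,0,0,-0.8,0]
    - [0,0,0,0,0,-0.8,0]

```text
time: 12.95
position: [0.5523, 0.1242, 0.088]
tool_rot: [2.284, 2.154, -0.001]
ft_force: [-11.9, -4.1, 32.5]
grip_width: 0.004
grip_force: 16.3
```

```bash
python3 -c "
from h import *
tool()"
```

```text
t 12.95 tcp [0.5523 0.1242 0.088 ] yaw -0.0585 F [-11.9  -4.1  32.5] w 0.004
```

The lid stopped firmly at 88 mm, which is closed. Now the button, at (0.562, 0.288).

Emit:
carry_out:
  steps:
    - [0,0,0,0,0,3,0]
    - [0,0,0,0,0,6,0]
    - [0,0,0,0.5,5,6,0]
    - [0,0,0,0.7,10,6,0]
    - [0,0,0,1,14,6,0]
    - [0,0,0,1,16.4,6,0]
    - [0,0,0,1,16.4,6,0]
    - [0,0,0,1,16.4,3,0]
    - [0,0,0,1,16.4,2.2,0]
    - [0,0,0,1,16.4,2.2,0]

```text
time: 13.95
position: [0.5611, 0.286, 0.1031]
tool_rot: [-2.287, -2.153, 0.005]
ft_force: [0.7, -0.3, 0.6]
grip_width: 0.006
grip_force: 0.0
```

```bash
python3 -c "
from h import *
tool()"
```

```text
t 13.95 tcp [0.5611 0.286  0.1031] yaw -0.0601 F [ 0.7 -0.3  0.6] w 0.006
```

Emit:
carry_out:
  steps:
    - [0,0,0,0,0,-0.5,0]
    - [0,0,0,0,0,-0.9,0]
    - [0,0,0,0,0,-0.9,0]

```text
time: 14.25
position: [0.5627, 0.2872, 0.0967]
tool_rot: [2.286, 2.153, 0.002]
ft_force: [-0.2, -1.3, 4.5]
grip_width: 0.008
grip_force: 1.8
```

Emit:
carry_out:
  steps:
    - [0,0,0,0,0,-0.3,0]
    - [0,0,0,0,0,-0.3,0]

```text
time: 14.45
position: [0.5628, 0.2873, 0.0962]
tool_rot: [2.285, 2.152, 0.002]
ft_force: [-4.6, -4.6, 16.2]
grip_width: 0.004
grip_force: 8.5
```

Emit:
carry_out:
  steps:
    - [0,0,0,0,0,0,0]
    - [0,0,0,0,0,0.65,0]
    - [0,0,0,0,0,0.65,0]
    - [0,0,0,0,0,0.65,0]

```text
time: 14.85
position: [0.5628, 0.2877, 0.0996]
tool_rot: [2.286, 2.154, 0.004]
ft_force: [1.1, 0.9, 2.0]
grip_width: 0.007
grip_force: 1.2
```

Emit:
carry_out:
  steps:
    - [0,0,0,0,0,3,0]
    - [0,0,0,0,0,7,0]
    - [0,0,0,0,0,12,0]
    - [0,0,0,0,6,15,0]
    - [0,0,0,0,6,15,0]
    - [0,0,0,0,6,15,0]

```text
time: 15.45
position: [0.5604, 0.3518, 0.2499]
tool_rot: [-2.279, -2.159, -0.004]
ft_force: [0.2, 0.0, 0.3]
grip_width: 0.003
grip_force: 0.0
```

Run:
```python
from h import *
from scipy.optimize import least_squares
tool(); snap('scene','s9'); snap('top','t9')
U=(.5602,.2742,-.0573)
def W(q): c,s=np.cos(U[2]),np.sin(U[2]); return [U[0]+c*q[0]-s*q[1],U[1]+s*q[0]+c*q[1],q[2]]
# lid check: grey profile down the lid's centreline and side frame in scene/top, before (8) vs after (9)
for n in('s','t'):
  for x in(.053,0.):
    for k in'89':
      g=cv2.imread(f'pics/{n}{k}.png',0); P=w2px(n+k,[W((x,-.072-r,.0895)) for r in np.arange(0,.14,.008)])
      print(n+k,x,cv2.remap(g,P[None].astype(np.float32),None,1)[0].tolist())
  # upright-lid location
  for k in'89':
    g=cv2.imread(f'pics/{n}{k}.png',0);P=w2px(n+k,[W((.053,-.08,z)) for z in np.arange(.1,.2,.015)]);print('upright',n+k,cv2.remap(g,P[None].astype(np.float32),None,1)[0].tolist())
```

```text
t 15.45 tcp [0.5604 0.3518 0.2499] yaw -0.0539 F [0.2 0.  0.3] w 0.003
s8 0.053 [48, 95, 70, 88, 123, 96, 140, 92, 141, 42, 152, 75, 156, 54, 146, 119, 41, 102]
s9 0.053 [94, 86, 96, 99, 92, 85, 99, 101, 95, 84, 99, 100, 97, 90, 104, 63, 36, 102]
s8 0.0 [59, 98, 72, 93, 147, 158, 160, 159, 155, 148, 162, 156, 162, 144, 163, 147, 174, 174]
s9 0.0 [107, 148, 146, 146, 144, 146, 146, 146, 146, 144, 149, 146, 146, 142, 92, 90, 177, 173]
upright s8 [85, 76, 111, 110, 107, 104, 92]
upright s9 [127, 126, 182, 159, 111, 101, 176]
t8 0.053 [49, 90, 62, 107, 161, 162, 164, 166, 164, 163, 163, 162, 161, 161, 159, 101, 43, 50]
t9 0.053 [124, 103, 104, 107, 112, 116, 112, 111, 108, 114, 116, 113, 111, 112, 122, 143, 163, 166]
t8 0.0 [69, 89, 73, 139, 143, 163, 133, 159, 154, 160, 150, 145, 163, 153, 161, 81, 64, 42]
t9 0.0 [133, 143, 138, 143, 137, 142, 135, 140, 139, 140, 138, 138, 141, 138, 115, 77, 96, 161]
upright t8 [83, 68, 72, 77, 85, 88, 85]
upright t9 [100, 94, 97, 110, 145, 167, 166]
```

The lid frame lies exactly along the closed line in both cameras. The button pushed back with 2 N about 3 mm above its stop, so it was pressed and has been released. Handing in.

```bash
python3 -c "
from bench import ctrl
print(ctrl.close_job())"
```

```text
the job is handed in; nothing more can be done
None
```

I handed the job in at about 15.5 s: the block is plugged in flush, the lid is folded down, and the start button was pressed to its stop and released; `close_job()` returned no verdict.

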